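# Hang the measuring cups on the utensil rack

### The job

Hang both measuring cups on the little rack by the eyes in their handles: the larger cup on the left peg and the smaller cup on the right peg, left and right as the robot sees them. Slip each eye over its peg so that the cup hangs freely and still, and do not disturb the rack's neighbours: the flask, the mug and the jar.

Things in the scene. Friction and masses are not known exactly. Their poses are not given: they have to be found in the camera images.
- rack: fixed utensil rack: wooden foot 110 x 320 x 15 mm, two steel posts 14 mm thick 280 mm apart, and a level steel rail 16 mm thick, its axis 210 mm above the counter. Two straight steel pegs stick out of the rail on the robot's side, 130 mm apart. Origin: on the counter below the middle of the rail; y along the rail to the left, x level and away from the robot
- peg_left_root (a point): where the left peg's axis meets the rail's axis, 210 mm above the counter. The peg is a round-ended steel rod 10 mm in diameter, 55 mm long from this point to its tip; it leans 50 degrees from vertical, upward and towards the robot (the rack's -x); 8 mm of it lies inside the rail. Axes are the rack's
- peg_left_tip (a point): end of the left peg
- peg_right_root (a point): the same point of the right peg, which is like the left one
- peg_right_tip (a point): end of the right peg
- cup_large: larger steel measuring cup, loose, about 130 g. Open round bowl, 80 mm across the rim, 46 mm high. Level flat handle at the rim, 14 mm wide, 7 mm thick, mid-height 42 mm above the underside, bare from 40 to 98 mm from the bowl's axis; it ends in a flat eye (34 mm outside, 22 mm hole, 6 mm thick) centred at 115 mm. Origin: centre of the underside; z up, x along the handle to the eye
- cup_large_eye (a point): centre of the hole in the larger cup's handle; axes are the cup's, so the hole runs along z
- cup_small: smaller steel measuring cup, loose, about 90 g. Open round bowl, 58 mm across the rim, 46 mm high. Level flat handle at the rim, 14 mm wide, 7 mm thick, mid-height 42 mm above the underside, bare from 29 to 87 mm from the bowl's axis; it ends in a flat eye (34 mm outside, 22 mm hole, 6 mm thick) centred at 104 mm. Origin: centre of the underside; z up, x along the handle to the eye
- cup_small_eye (a point): centre of the hole in the smaller cup's handle; axes are the cup's
- flask: bystander: white drinking flask with a red cap, 66 mm across, 190 mm high. Origin: centre of its underside
- mug: bystander: white mug, 76 mm across, 90 mm high, handle at its +y. Origin: centre of its underside
- jar: bystander: amber glass jar with a steel cap, 60 mm across, 90 mm high. Origin: centre of its underside
There are look-alikes about, which are no part of the job. What is shaped like the cup_small but blue is not meant.

How it is judged:
At the end, for the whole second after the job is handed in: The centre of the larger cup's eye lies within 45 mm of the left peg's root and within 15 mm sideways of it, more than 180 mm above the counter, with the underside of its bowl below 160 mm; the same for the smaller cup and the right peg; both cups hang at rest (below 0.05 m/s and 0.5 rad/s) (distance between cup_large_eye and peg_left_root below 0.045 m and y of cup_large_eye in the frame of peg_left_root between -0.015 and 0.015 m and height (world z) of each of cup_large_eye, cup_small_eye above 0.18 m and height (world z) of each of cup_large, cup_small below 0.16 m and linear speed of each of cup_large, cup_small below 0.05 m/s and angular speed of each of cup_large, cup_small below 0.5 rad/s and distance between cup_small_eye and peg_right_root below 0.045 m and y of cup_small_eye in the frame of peg_right_root between -0.015 and 0.015 m); the robot touches nothing.
It fails at once if the flask is moved by more than 30 mm or tipped (distance of flask from where it was at the start of the episode above 0.03 m or angle between flask's own z axis and vertical above 0.5 rad).
It fails at once if the mug is moved by more than 30 mm or tipped (distance of mug from where it was at the start of the episode above 0.03 m or angle between mug's own z axis and vertical above 0.5 rad).
It fails at once if the jar is moved by more than 30 mm or tipped (distance of jar from where it was at the start of the episode above 0.03 m or angle between jar's own z axis and vertical above 0.5 rad).
It also fails if it takes over 72 s, if anything falls off the work surface, if the arm or the gripper's body presses on something with over 40 N, if the wrist force passes 120 N, or if a joint passes its speed limit or range.

### The arm

A 6-joint arm with a two-finger parallel gripper is mounted at the origin on the work surface. World frame = base frame: x ahead of the robot, y to its left, z up, the work surface at z = 0. Lengths are in m, angles in rad, forces in N, time in s.
With the tool pointing down it reaches from about 0.3 to 0.875 m from the base axis. Payload 4.2 kg.
Tool frame: the origin (TCP) lies at the very end of the fingers, on their centre line; the grasp point (between the pads) lies 19 mm behind it (r.tcp_to_grasp is the distance from the TCP to the grasp point, in m); z points along the fingers, y is the line along which they close (so a half turn about z gives the same grasp; the last joint's range is limited). The gripper opens to 85 mm and grips with 20 to 120 N. Pads are 22 mm wide; open, the fingers measure 114 mm over their backs; the gripper's body (76 mm by 85 mm) begins 54 mm behind the grasp point. The pads swing forward as they close: fully open they stand 13 mm farther back than shut.
Start: joints at [1.23, 0.32, 1.565, -0, 1.257, -0.02], TCP at [0.181, 0.546, 0.231] pointing down, gripper open.
Joint ranges: [-3.11, 3.11], [-0.84, 2.01], [0.21, 2.61], [-1.34, 4.49], [0.05, 2.63], [-2.56, 2.56]. Speed limits (rad/s): [2.57, 2.57, 3.14, 3.14, 3.14, 3.14].

### API

Orientations are given as a rotation vector (axis times angle).
In Python, from workcell import r, cams, workorder gives the robot as it stands. The module is installed in compiled form; this text tells all that it offers.
- The arm moves only by the tool move_arm, never from a script. Its argument "plan" is text: rows parted by semicolons, each of 7 numbers parted by spaces: the turn, a rotation vector about the tool's x, y, z in degrees, then the shift along the tool's x, y, z in mm, then the opening, from -1 (shut) to 1 (fully open). A call has 1 to 10 rows; each row is the pose to reach, as a shift and turn from the pose commanded when the call began, along the tool's axes at that moment; what a row does not reach only later rows make up. A row lasts 1/10 s, in which the tool goes at most 50 mm and 8.59 degrees, less where a joint would pass 70% of its speed; a pose out of reach is approached as far as the arm can. A call with a gripper value outside its range is refused whole. The fingers move at their own pace and stop on an object; "grip_force" is the grip in N (left out, the last holds). Time passes only in rows, so rows that repeat a pose let the fingers close. It gives the time, the measured TCP pose, the force, the opening and the grip force at its end, in the units of the state.
- r.read_state(): the state, without advancing time (a new reading comes with each control period).
- cams.grab_frame(name): name is "side" or "top" or "wrist"; returns a dict with "color" (420x560x3 uint8, blue, green, red), "intrinsics" (3x3 intrinsics, pixels), "rvec" (rotation vector, rad) and "tvec" (3), from world to camera coordinates, as OpenCV has them. Camera axes: x right, y down, z forward; pixel columns grow to the right and rows downward; lengths in m; the calibration is good to about 2 mm. A picture is of the moment at which its call begins. There is no depth.
- workorder.job_done(): hands the job in; it is judged then, once.
The state is a dict: "time": time; "qpos": joint angles; "joint_vel": joint speeds; "joint_torque": joint torques, N m; "position": TCP position; "tcp_rot": TCP orientation; "contact_force": force on the tool from outside, world axes, zero at the start; "moment": the same for the moment, N m; "width": opening from 0.0 (shut) to 1.0 (fully open); "grip_force": force on a finger pad.
Only numpy, scipy, OpenCV 4.12 (cv2) and the standard library are available. Lean on these libraries where they do the work, as an engineer would, in place of code of your own. Each camera call takes 0.05 s, during which the arm holds its last target. There are 200 camera calls.

## Working session

There is one attempt and no reset: what is moved stays moved. The work goes in short steps, Python scripts to look and compute and a tool call to move; the robot and the scene stay as the last step left them, time stands still between calls to the robot, and variables do not carry over. Pictures are saved under pics/ and viewed, at most 10 in all, crops included, and the job is handed in when it is done.

Besides the shell and the picture viewer there is one more tool, called as name(argument=value, ...), one argument or row to a line, values as JSON. move_arm: Moves the arm, as the interface text tells. Its arguments: {"type":"object","properties":{"plan":{"type":"string"},"grip_force":{"type":"number"}},"required":["plan"]}

```bash
mkdir -p pics
python3 - <<'E'
from workcell import r,cams
import cv2,numpy as np
for n in("top","side"):
    f=cams.grab_frame(n);cv2.imwrite(f"pics/{n}0.png",f["color"]);np.savez(f"{n}0.npz",**f)
    R=cv2.Rodrigues(np.array(f["rvec"]))[0];print(n,(-R.T@np.array(f["tvec"]).ravel()).round(3),f["intrinsics"][0][0],R.round(2).tolist())
s=r.read_state();print(s["time"],s["position"],s["tcp_rot"],r.tcp_to_grasp)
E
```

```text
top [ 0.313 -0.014  1.729] 476.6295633628446 [[0.03, -1.0, 0.01], [-0.99, -0.03, -0.12], [0.12, -0.01, -0.99]]
side [-0.066 -0.824  1.146] 505.79370007576557 [[0.8, -0.6, 0.01], [-0.41, -0.57, -0.72], [0.43, 0.57, -0.7]]
0.1 [0.18116252 0.54526438 0.23057144] [-5.01621768e-01 -3.10104121e+00  2.42979159e-03] 0.0187
```

View pics/top0.png

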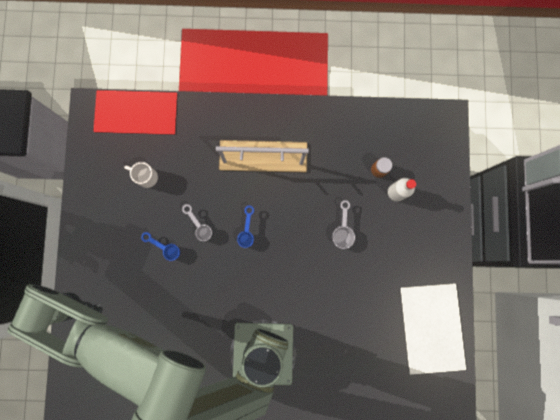

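View pics/side0.png

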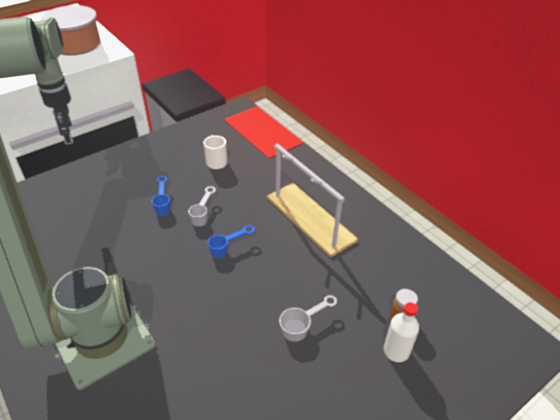

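Top view: there are steel cups at (204,232) and (343,237), and blue look-alikes at (246,240) and (171,253). The rack's rail is at row ~150, with pegs near columns 241 and 283. The steel cup at (343,237) has the bigger bowl, so it should be cup_large. The steel cup at (204,232) should be cup_small, and the blue ones are excluded. An enlarged crop will confirm this.

Run:
```python
import cv2
a=cv2.imread("pics/top0.png")[130:280,170:370]
cv2.imwrite("pics/crop1.png",cv2.resize(a,None,fx=4,fy=4,interpolation=cv2.INTER_CUBIC))
a=cv2.imread("pics/side0.png")[135:345,180:360]
cv2.imwrite("pics/crop2.png",cv2.resize(a,(514,600),interpolation=cv2.INTER_CUBIC))
```

```text
(no output)
```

View pics/crop1.png

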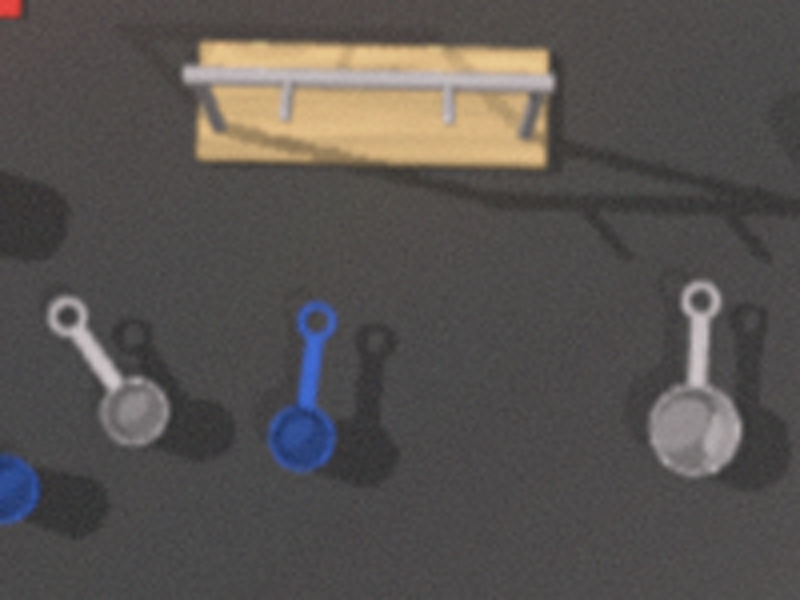

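View pics/crop2.png

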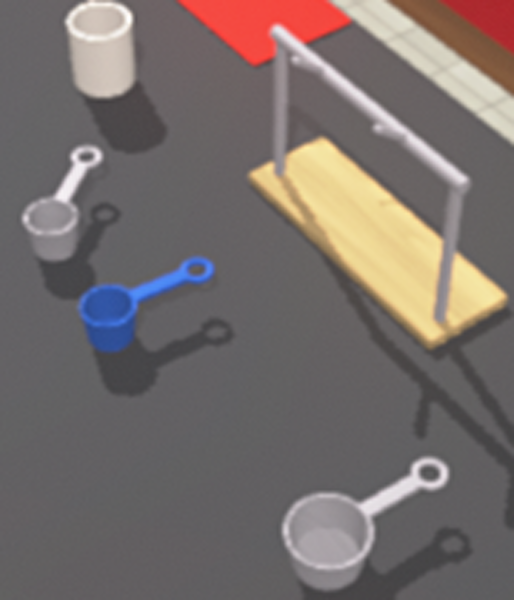

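The crop confirms it. The larger steel cup has its bowl at (343,237) and eye at (345,205). The smaller steel cup has its bowl at (203,232) and eye at (187,209). The blue one in between is the look-alike. The left peg is near (241,150) and the right near (282,150).

```bash
cat > h.py <<'E'
import cv2,numpy as np
from scipy.spatial.transform import Rotation as Ro
def load(n): return dict(np.load(n+".npz"))
def ray(f,p):
    R=cv2.Rodrigues(f["rvec"].astype(float))[0];c=-R.T@f["tvec"].ravel()
    u=cv2.undistortPoints(np.float64([[p]]),f["intrinsics"],None)[0,0]
    return c,R.T@np.r_[u,1]
def onz(f,p,z):
    c,d=ray(f,p);return c+d*(z-c[2])/d[2]
def proj(f,P): return cv2.projectPoints(np.float64(P).reshape(-1,1,3),f["rvec"],f["tvec"],f["intrinsics"],None)[0][:,0]
E
python3 - <<'E'
from h import *
T=load("top0");S=load("side0")
t=lambda x,y:((x+.5)/4-.5+170,(y+.5)/4-.5+130)
s=lambda x,y:((x+.5)/2.857-.5+180,(y+.5)/2.857-.5+135)
for n,a,b,z in [("eyeL",(701,300),(430,473),.042),("bowlL",(695,430),(328,535),.046),("eyeS",(68,317),(87,157),.042),("bowlS",(134,411),(51,218),.046),("railL",(185,74),(275,30),.21),("railR",(553,83),(463,183),.21)]:
    A=onz(T,t(*a),z);B=onz(S,s(*b),z);print(n,A.round(4),B.round(4))
print("pegs",*[onz(T,t(*p),z).round(4) for p,z in [((288,79),.21),((286,115),.243),((449,82),.21),((449,120),.243)]])
print("foot",*[onz(T,t(*p),.015).round(4) for p in [(200,40),(550,47),(548,166),(197,158)]])
for n,p in [("jar",(384,165)),("flask",(405,187)),("mug",(144,174)),("blue",(246,240)),("blueye",(249,210))]:print(n,onz(T,p,{"flask":.19,"blue":.046,"blueye":.042}.get(n,.09)).round(3))
E
```

```text
eyeL [ 0.5287 -0.2786  0.042 ] [ 0.5295 -0.2768  0.042 ]
bowlL [ 0.4123 -0.2735  0.046 ] [ 0.41  -0.276  0.046]
eyeS [0.4982 0.2847 0.042 ] [0.4999 0.2859 0.042 ]
bowlS [0.416  0.2219 0.046 ] [0.4147 0.2195 0.046 ]
railL [0.681  0.1697 0.21  ] [0.6819 0.1739 0.21  ]
railR [ 0.6822 -0.13    0.21  ] [ 0.6842 -0.1244  0.21  ]
pegs [0.6793 0.0859 0.21  ] [0.6421 0.0843 0.243 ] [ 0.6806 -0.0452  0.21  ] [ 0.6417 -0.0453  0.243 ]
foot [0.7607 0.1809 0.015 ] [ 0.7635 -0.1415  0.015 ] [ 0.6519 -0.1416  0.015 ] [0.6503 0.1792 0.015 ]
jar [ 0.667 -0.408  0.09 ]
flask [ 0.573 -0.453  0.19 ]
mug [0.611 0.43  0.09 ]
blue [0.393 0.07  0.046]
blueye [0.5   0.063 0.042]
```

```bash
cat >> h.py <<'E'
def pose(yaw,pitch,grasp,g=.0187):
    """tool pose gripping a handle with heading yaw, raised by pitch (deg); returns R, TCP"""
    C=Ro.from_euler("z",yaw,degrees=True)*Ro.from_euler("y",-pitch,degrees=True)  # cup axes
    R=C*Ro.from_euler("x",180,degrees=True)   # tool x = cup x, tool z = -cup z
    return R,np.array(grasp)+R.apply([0,0,g])
def delta(R,p,cur=None):
    from workcell import r
    s=r.read_state();R0=Ro.from_rotvec(s["tcp_rot"]);p0=np.array(s["position"])
    d=(R0.inv()*R).as_rotvec(degrees=True);t=R0.inv().apply(p-p0)*1e3
    print("turn",d.round(2),"shift",t.round(1),"q",np.round(s["qpos"],2),"t",s["time"],"w",s["width"],"F",np.round(s["contact_force"],1))
    return d,t
E
python3 - <<'E'
from h import *
b=np.r_[.411,-.2748];e=np.r_[.529,-.2777];u=(e-b)/np.linalg.norm(e-b);yaw=np.degrees(np.arctan2(u[1],u[0]))
m=(b+e)/2+u*(.068-.0575);print(yaw,m)
delta(*pose(yaw,0,[*m,.15]))
E
```

```text
-1.4078332202703443 [ 0.48049683 -0.27650797]
turn [-2.0000e-02  1.3000e-01  1.6303e+02] shift [-543.1 -685.3  100.3] q [ 1.23  0.32  1.57 -0.    1.26 -0.02] t 0.1 w 1.0043548658177135 F [-0.6 -0.5  1. ]
```

move_arm(
  plan="0 0 81 -270 -340 0 0.6; 0 0 81 -270 -340 0 0.6; 0 0 81 -270 -340 0 0.6; 0 0 81 -270 -340 0 0.6; 0 0 81 -270 -340 0 0.6; 0 0 81 -270 -340 0 0.6; 0 0 81 -270 -340 0 0.6; 0 0 81 -270 -340 0 0.6; 0 0 81 -270 -340 0 0.6; 0 0 81 -270 -340 0 0.6",
  grip_force=60,
)

```text
time: 1.1
position: [0.3309, 0.1345, 0.2312]
tcp_rot: [2.405, 2.019, -0.001]
contact_force: [0.2, 0.8, -0.5]
width: 0.8
grip_force: 0.0
```

```bash
python3 -c "
from h import *
delta(*pose(-1.4,0,[.4805,-.2765,.15]))"
```

```text
turn [7.000e-02 4.000e-02 8.144e+01] shift [-378.8  218.4  100.4] q [ 0.36 -0.03  1.99 -0.    1.18  0.53] t 1.1 w 0.8004976287194288 F [ 0.2  0.8 -0.5]
```

move_arm(
  plan="0 0 81.4 -379 218.5 60 0.6; 0 0 81.4 -379 218.5 60 0.6; 0 0 81.4 -379 218.5 60 0.6; 0 0 81.4 -379 218.5 60 0.6; 0 0 81.4 -379 218.5 60 0.6; 0 0 81.4 -379 218.5 60 0.6; 0 0 81.4 -379 218.5 60 0.6; 0 0 81.4 -379 218.5 60 0.6; 0 0 81.4 -379 218.5 60 0.6; 0 0 81.4 -379 218.5 60 0.6",
)

```text
time: 2.1
position: [0.4853, -0.2761, 0.1695]
tcp_rot: [3.14, -0.034, -0.001]
contact_force: [-0.3, 1.8, 1.3]
width: 0.803
grip_force: 0.0
```

Run:
```python
from h import *
from workcell import cams
delta(*pose(-1.4,0,[.4805,-.2765,.042]))
f=cams.grab_frame("wrist");np.savez("w1.npz",**f);c=f["color"].copy()
P=[[.411+.0+.04*np.cos(a),-.2748+.04*np.sin(a),.046] for a in np.linspace(0,6.28,40)]+[[.527+.011*np.cos(a),-.2777+.011*np.sin(a),.042] for a in np.linspace(0,6.28,30)]
for p in proj(f,P): cv2.circle(c,tuple(np.int32(p.round())),1,(0,0,255),-1)
cv2.imwrite("pics/w1.png",c)
```

```text
turn [0.06 0.02 0.15] shift [ -4.7   0.3 146.2] q [-0.54  0.34  1.7  -0.    1.1   1.06] t 2.1 w 0.8025048904581975 F [-0.3  1.8  1.3]
```

View pics/w1.png

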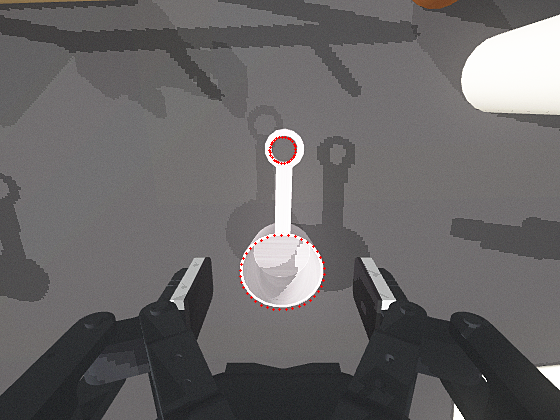

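The wrist view shows the overlaid eye (285,149) and rim (282,271) lying on the large steel cup, so the pose is good to about 1–2 mm. Descending.

move_arm(
  plan="0 0 0 -5 0 40 0.6; 0 0 0 -5 0 80 0.6; 0 0 0 -5 0 120 0.6; 0 0 0 -5 0 146 0.6; 0 0 0 -5 0 146 0.6; 0 0 0 -5 0 146 0.6; 0 0 0 -5 0 146 -1; 0 0 0 -5 0 146 -1; 0 0 0 -5 0 146 -1; 0 0 0 -5 0 146 -1",
)

```text
time: 3.15
position: [0.4797, -0.272, 0.0262]
tcp_rot: [3.14, -0.021, 0.003]
contact_force: [0.4, 0.7, 3.4]
width: 0.147
grip_force: 59.4
```

move_arm(
  plan="0 0 0 0 0 0 -1; 0 0 0 0 0 0 -1; 0 0 0 0 0 0 -1; 0 0 0 0 0 -30 -1; 0 0 0 0 0 -80 -1; 0 0 0 0 0 -130 -1; 0 0 0 0 0 -180 -1; 0 0 0 0 0 -230 -1; 0 0 0 0 0 -230 -1; 0 0 0 0 0 -230 -1",
)

```text
time: 4.15
position: [0.479, -0.2716, 0.2556]
tcp_rot: [3.141, -0.022, 0.001]
contact_force: [-0.9, -0.1, -3.0]
width: 0.146
grip_force: 58.7
```

```bash
cat >> h.py <<'E'
def hang(peg_y,s,pitch,off,yaw=0,xroot=.681):
    a=np.radians(50);eye=np.array([xroot-s*np.sin(a),peg_y,.21+s*np.cos(a)])
    C=Ro.from_euler("z",yaw,degrees=True)*Ro.from_euler("y",-pitch,degrees=True)
    return pose(yaw,pitch,eye-C.apply([off,0,0]))
E
python3 - <<'E'
from h import *
delta(*hang(.0855,80,0,.0465) if 0 else hang(.0855,.08,50,.0465))
from workcell import cams
f=cams.grab_frame("wrist");cv2.imwrite("pics/w2.png",f["color"])
E
```

```text
turn [ 0.37 49.95 -0.72] shift [ 120.2 -358.8   41.8] q [-0.54  0.27  1.58  0.    1.3   1.05] t 4.15 w 0.14614726015007068 F [-0.9 -0.1 -3. ]
```

View pics/w2.png

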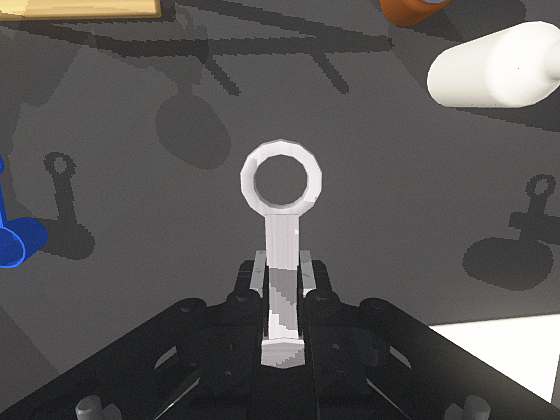

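The cup is held. Its eye is in line with the fingers, at (281,181). Next I measure the eye in the tool frame.

```bash
cat >> h.py <<'E'
def eye_tool(px,zt=-.016,name="wrist"):
    from workcell import r,cams
    f=cams.grab_frame(name) ; s=r.read_state();R0=Ro.from_rotvec(s["tcp_rot"]);p0=np.array(s["position"])
    c,d=ray(f,px);c=R0.inv().apply(c-p0);d=R0.inv().apply(d);return c+d*(zt-c[2])/d[2]
E
sed -i 's/pose(yaw,pitch,eye-C.apply(\[off,0,0\]))/pose(yaw,pitch,eye-C.apply([off,0,0]),.016)/' h.py
python3 - <<'E'
from h import *
img=cv2.imread("pics/w2.png");m=cv2.inRange(cv2.cvtColor(img,cv2.COLOR_BGR2GRAY),0,140)
n,l,st,ce=cv2.connectedComponentsWithStats(m[100:215,230:335]);print([(s[4],c+[230,100]) for s,c in zip(st,ce)])
for z in(-.016,-.0187):
    print(eye_tool((281,181),z).round(4), [np.round(eye_tool(p,z),4) for p in((281,141),(281,216),(241,181),(322,181))])
E
```

```text
[(np.int32(2775), array([281.04252252, 177.59675676])), (np.int32(7109), array([283.05514137, 141.8074272 ])), (np.int32(2191), array([279.78913738, 180.20766773]))]
[ 0.0487  0.0002 -0.016 ] [array([ 0.0648,  0.0001, -0.016 ]), array([ 0.0334, -0.0001, -0.016 ]), array([ 0.0486, -0.0164, -0.016 ]), array([ 0.0486,  0.0167, -0.016 ])]
[ 0.0493 -0.     -0.0187] [array([ 0.065 ,  0.    , -0.0187]), array([ 0.0345,  0.    , -0.0187]), array([ 0.0493, -0.016 , -0.0187]), array([ 0.0493,  0.0164, -0.0187])]
```

```bash
python3 -c "
from h import *
delta(*hang(.0855,.14,50,.0487))"
```

```text
turn [ 0.32 50.03 -0.74] shift [  70.7 -358.1    2.7] q [-0.54  0.27  1.58  0.    1.3   1.05] t 4.7 w 0.1473047991712916 F [-0.1  0.  -1.2]
```

move_arm(
  plan="0 8 0 10 -40 0 -1; 0 16 0 20 -80 0 -1; 0 24 0 30 -120 0 -1; 0 32 0 40 -160 0 -1; 0 40 0 50 -200 0 -1; 0 45 0 60 -240 0 -1; 0.3 50 -0.7 70 -280 3 -1; 0.3 50 -0.7 70.5 -320 3 -1; 0.3 50 -0.7 70.5 -358 3 -1; 0.3 50 -0.7 70.5 -358 3 -1",
)

```text
time: 5.7
position: [0.5491, 0.0425, 0.2504]
tcp_rot: [-2.852, -0.018, -1.271]
contact_force: [-0.4, -0.1, -2.5]
width: 0.14
grip_force: 59.4
```

move_arm(
  plan="0 0 0 0 0 0 -1; 0 0 0 0 0 0 -1; 0 0 0 0 0 0 -1",
)

```text
time: 6.0
position: [0.5496, 0.0414, 0.2507]
tcp_rot: [-2.852, -0.016, -1.273]
contact_force: [-0.4, 0.2, -1.9]
width: 0.143
grip_force: 59.4
```

Run:
```python
from h import *
from workcell import cams,r
delta(*hang(.0855,.075,50,.0487))
f=cams.grab_frame("wrist");c=f["color"].copy()
s=r.read_state();R0=Ro.from_rotvec(s["tcp_rot"]);p0=np.array(s["position"])
print("eye",(p0+R0.apply([.0487,0,-.016])).round(4))
a=np.radians(50)
P=[[.681-k*np.sin(a),y,.21+k*np.cos(a)] for y in(.0855,-.045) for k in np.linspace(0,.055,8)]
for p in proj(f,P): cv2.circle(c,tuple(np.int32(p.round())),1,(0,0,255),-1)
cv2.imwrite("pics/w3.png",c)
```

```text
turn [-1.23  1.89  0.07] shift [  6.9 -42.6  68.6] q [ 0.07 -0.01  2.22 -0.35  0.1   1.96] t 6.0 w 0.14337388406375023 F [-0.4  0.2 -1.9]
eye [0.5702 0.0411 0.2977]
```

View pics/w3.png

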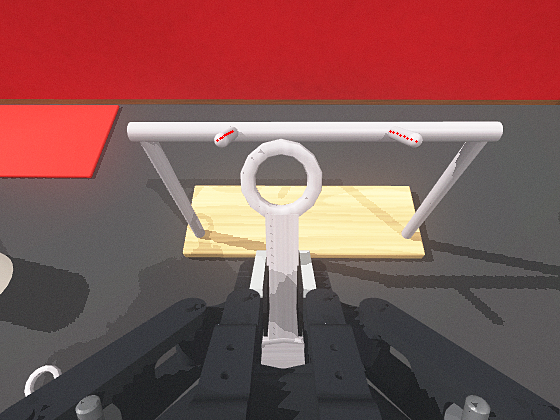

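The wrist view shows the pegs under my overlay, left (233,131)→(220,138) and right (390,130)→(417,139), so the peg poses are right. The arm stopped short because joint 5 is near its limit at pitch 50. A gentler pitch of about 32° still leaves plenty of hole clearance.

```bash
python3 -c "
from h import *
delta(*hang(.0855,.10,32,.0487))"
```

```text
turn [ -1.2  -16.11   0.25] shift [  2.9 -43.6  27.9] q [ 0.07 -0.01  2.22 -0.35  0.1   1.96] t 6.05 w 0.1455945764525595 F [-0.1  0.1 -1.5]
```

move_arm(
  plan="0 -8 0 0 0 0 -1; -1.2 -16 0.2 0 0 0 -1; -1.2 -16 0.2 3 -15 10 -1; -1.2 -16 0.2 3 -30 20 -1; -1.2 -16 0.2 3 -43.5 28 -1; -1.2 -16 0.2 3 -43.5 28 -1; -1.2 -16 0.2 3 -43.5 28 -1; -1.2 -16 0.2 3 -43.5 28 -1",
)

```text
time: 6.85
position: [0.5717, 0.0854, 0.2353]
tcp_rot: [3.018, 0.002, 0.87]
contact_force: [-0.6, -0.3, -1.1]
width: 0.145
grip_force: 59.4
```

```bash
python3 -c "
from h import *
delta(*hang(.0855,.07,32,.0487));delta(*hang(.0855,.035,32,.0487))"
```

```text
turn [-0.   -0.15  0.07] shift [ 8.9 -0.1 28.8] q [ 0.18  0.1   1.98 -0.19  0.52  1.89] t 6.85 w 0.14466876434213627 F [-0.6 -0.3 -1.1]
turn [-0.   -0.15  0.07] shift [19.7 -0.1 62.1] q [ 0.18  0.1   1.98 -0.19  0.52  1.89] t 6.85 w 0.14466876434213627 F [-0.6 -0.3 -1.1]
```

move_arm(
  plan="0 0 0 4.5 0 14.5 -1; 0 0 0 9 0 29 -1; 0 0 0 11 0 36 -1; 0 0 0 13 0 43 -1; 0 0 0 13 0 43 -1; 0 0 0 13 0 43 -1",
)

```text
time: 7.45
position: [0.6058, 0.0861, 0.2052]
tcp_rot: [3.019, 0.003, 0.869]
contact_force: [0.6, -0.5, -1.4]
width: 0.146
grip_force: 59.4
```

```bash
python3 -c "
from h import *
delta(*hang(.0855,.03,32,.0487));delta(*hang(.0855,.027,45,.0487))
from workcell import cams
for n in ('wrist','side'):cv2.imwrite('pics/i_'+n+'.png',cams.grab_frame(n)['color'])
a=cv2.imread('pics/i_wrist.png')[80:300,180:400];b=cv2.imread('pics/i_side.png')[120:270,240:390]
cv2.imwrite('pics/i.png',np.hstack([cv2.resize(a,(400,400)),cv2.resize(b,(400,400),interpolation=cv2.INTER_CUBIC)]))
"
```

```text
turn [-0.01 -0.11  0.11] shift [ 8.3  0.6 23.3] q [ 0.17  0.18  1.96 -0.21  0.45  1.9 ] t 7.45 w 0.14582276374189085 F [ 0.6 -0.5 -1.4]
turn [-0.02 12.89  0.11] shift [14.   0.6 36.7] q [ 0.17  0.18  1.96 -0.21  0.45  1.9 ] t 7.45 w 0.14582276374189085 F [ 0.6 -0.5 -1.4]
```

View pics/i.png

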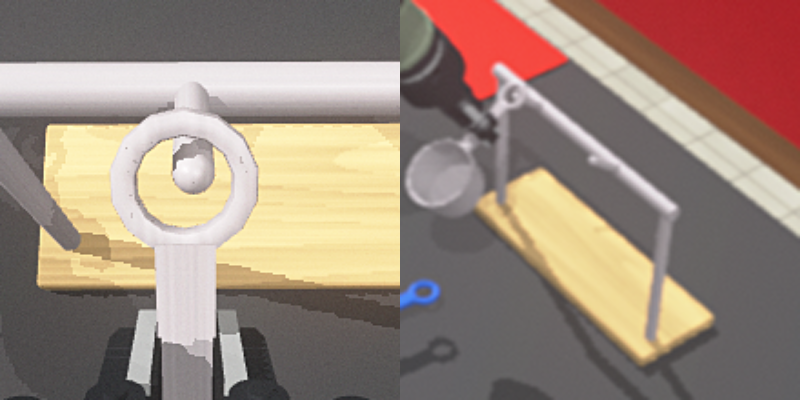

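The peg tip (193,172) shows inside the hole (centre (187,177)), about 1.4 mm off. Continuing down the peg with a small side correction, then pitching up.

move_arm(
  plan="0 0 0 3 1.2 8 -1; 0 0 0 6 1.2 16 -1; 0 0 0 8.3 1.2 23.3 -1; 0 0 0 8.3 1.2 23.3 -1; 0 6.5 0 11 1.2 30 -1; 0 13 0 14 1.2 36.7 -1; 0 13 0 14 1.2 36.7 -1; 0 13 0 14 1.2 36.7 -1",
)

```text
time: 8.35
position: [0.6371, 0.0799, 0.1885]
tcp_rot: [-2.909, -0.018, -1.165]
contact_force: [-7.0, 3.8, -9.0]
width: 0.145
grip_force: 59.6
```

```bash
python3 -c "
from h import *
delta(*hang(.0845,.027,45,.0487));delta(*hang(.0845,.022,50,.0487))
"
```

```text
turn [-0.64  1.34  0.43] shift [-4.6 -4.6  5.1] q [ 0.15  0.22  2.08 -0.88  0.12  2.56] t 8.35 w 0.145326858968633 F [-7.   3.8 -9. ]
turn [-0.66  6.34  0.4 ] shift [-2.4 -4.5 14.2] q [ 0.15  0.22  2.08 -0.88  0.12  2.56] t 8.35 w 0.145326858968633 F [-7.   3.8 -9. ]
```

Joint 6 hit its limit near the wrist singularity, so I'm easing the pitch back to 37°.

```bash
python3 -c "
from h import *
delta(*hang(.0845,.028,36,.0487))
"
```

```text
turn [-0.61 -7.66  0.48] shift [-6.8 -4.7 -3.7] q [ 0.15  0.22  2.08 -0.88  0.12  2.56] t 8.35 w 0.145326858968633 F [-7.   3.8 -9. ]
```

move_arm(
  plan="-0.6 -4 0.5 -3 -2 -2 -1; -0.6 -7.7 0.5 -7 -4.7 -4 -1; -0.6 -7.7 0.5 -7 -4.7 -4 -1; -0.6 -7.7 0.5 -7 -4.7 -4 -1; -0.6 -7.7 0.5 -7 -4.7 -4 -1",
)

```text
time: 8.85
position: [0.6327, 0.085, 0.1907]
tcp_rot: [-2.981, 0.007, -0.981]
contact_force: [-0.4, 0.3, -1.5]
width: 0.146
grip_force: 59.5
```

```bash
python3 -c "
from h import *
delta(*hang(.0845,.028,36,.0487))
"
```

```text
turn [-0.12 -0.43 -0.32] shift [-5.1  0.5  1.6] q [ 0.16  0.23  1.99 -0.31  0.31  2.  ] t 8.85 w 0.14624488727521134 F [-0.4  0.3 -1.5]
```

move_arm(
  plan="0 0 0 -4 0 1 -1; 0 0 0 -8 0 1 -1; 0 0 0 -8 0 1 -1; 0 0 0 -8 0 1 0; 0 0 0 -8 0 1 0; 0 0 0 -8 0 1 0; 0 0 0 -8 0 1 0; 0 0 0 -8 0 1 0; 0 0 0 -8 0 1 0; 0 0 0 -8 0 1 0",
)

```text
time: 9.85
position: [0.6264, 0.0849, 0.1847]
tcp_rot: [-2.982, 0.005, -0.979]
contact_force: [-0.1, 0.3, -0.6]
width: 0.498
grip_force: 0.0
```

move_arm(
  plan="0 0 0 0 0 -20 0; 0 0 0 0 0 -40 0; 0 0 0 0 0 -70 0; 0 0 0 0 0 -100 0; 0 0 0 0 0 -140 0; 0 0 0 0 0 -140 0",
)

```text
time: 10.45
position: [0.5435, 0.0851, 0.303]
tcp_rot: [-2.975, 0.005, -0.992]
contact_force: [0.5, 0.5, 0.6]
width: 0.499
grip_force: 0.0
```

```bash
python3 -c "
from h import *
b=np.r_[.4153,.2207];e=np.r_[.499,.2853];u=(e-b)/np.linalg.norm(e-b);m=(b+e)/2+u*(.058-.052);y=np.degrees(np.arctan2(u[1],u[0]));print(y,m)
delta(*pose(y,0,[*m,.16],.016))
from workcell import cams
for n in ('wrist','side'):cv2.imwrite('pics/j_'+n+'.png',cams.grab_frame(n)['color'])
a=cv2.imread('pics/j_wrist.png');b=cv2.imread('pics/j_side.png')[120:270,240:390]
cv2.imwrite('pics/j.png',np.hstack([cv2.resize(a,(400,400)),cv2.resize(b,(400,400),interpolation=cv2.INTER_CUBIC)]))
"
```

```text
37.661105749614165 [0.46189983 0.25666594]
turn [ 11.83 -35.64 -36.54] shift [-161.6 -170.5   78.8] q [ 0.2  -0.03  1.97 -0.22  0.58  1.92] t 10.45 w 0.49885036302399977 F [0.5 0.5 0.6]
```

View pics/j.png

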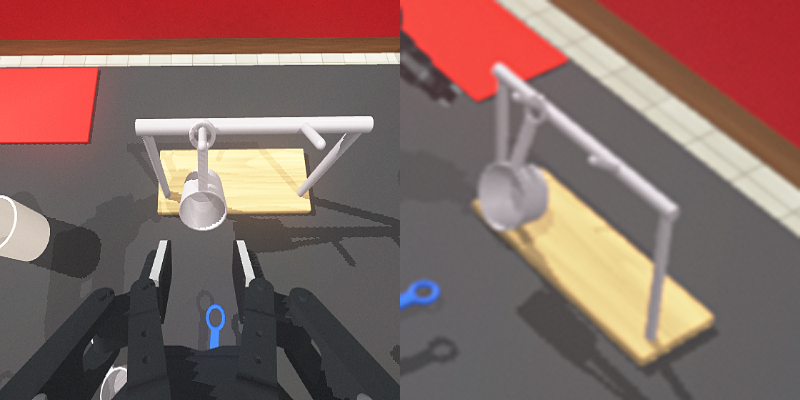

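The large cup hangs on the left peg with its eye near (203,132) in the composite. Now for the small cup.

move_arm(
  plan="11.8 -35.6 -36.5 -161.6 -170.5 79 0.6; 11.8 -35.6 -36.5 -161.6 -170.5 79 0.6; 11.8 -35.6 -36.5 -161.6 -170.5 79 0.6; 11.8 -35.6 -36.5 -161.6 -170.5 79 0.6; 11.8 -35.6 -36.5 -161.6 -170.5 79 0.6; 11.8 -35.6 -36.5 -161.6 -170.5 79 0.6; 11.8 -35.6 -36.5 -161.6 -170.5 79 0.6; 11.8 -35.6 -36.5 -161.6 -170.5 79 0.6; 11.8 -35.6 -36.5 -161.6 -170.5 79 0.6; 11.8 -35.6 -36.5 -161.6 -170.5 79 0.6",
)

```text
time: 11.55
position: [0.4599, 0.2551, 0.1391]
tcp_rot: [-2.974, -1.009, 0.012]
contact_force: [-0.6, 0.1, 0.4]
width: 0.8
grip_force: 0.0
```

Run:
```python
from h import *
from workcell import cams
delta(*pose(37.66,0,[.4619,.25667,.042],.0187))
f=cams.grab_frame("wrist");c=f["color"].copy();cv2.imwrite("pics/k.png",c)
b,e=[proj(f,[p])[0] for p in([.4153,.2207,.046],[.499,.2853,.042])]
print("pred",b,e)
hsv=cv2.cvtColor(c,cv2.COLOR_BGR2HSV);m=cv2.inRange(hsv,(0,0,150),(180,40,255))
n,l,st,ce=cv2.connectedComponentsWithStats(m);print([(s.tolist(),q.round(1)) for s,q in zip(st,ce) if s[4]>300])
# handle/eye outline: hole centre = dark component enclosed
cn,h=cv2.findContours(m,cv2.RETR_CCOMP,cv2.CHAIN_APPROX_NONE)
for k,q in enumerate(cn):
    if h[0][k][3]>=0 and cv2.contourArea(q)>60: print("hole",cv2.minEnclosingCircle(q),cv2.contourArea(q))
```

```text
turn [-0.18  0.41 -0.18] shift [  3.3   0.3 115.7] q [0.48 0.32 1.81 0.   1.02 1.4 ] t 11.55 w 0.7996525289049944 F [-0.6  0.1  0.4]
pred [281.90745605 271.69094653] [281.4278072  143.75539318]
[([0, 0, 560, 420, 227173], array([278.5, 209.1])), ([528, 20, 32, 41, 601], array([545.1,  44. ])), ([248, 122, 69, 179, 5963], array([282.3, 232.4])), ([169, 257, 36, 53, 623], array([186.2, 282.4])), ([360, 257, 36, 53, 644], array([378.6, 282.2]))]
hole ((282.73077392578125, 145.11538696289062), 15.234466552734375) 676.0
```

The predicted eye (281.4,143.8) agrees with the detected hole (282.7,145.1), so I'm descending and gripping.

move_arm(
  plan="0 0 0 3 0.5 40 0.6; 0 0 0 3 0.5 80 0.6; 0 0 0 3 0.5 110 0.6; 0 0 0 3 0.5 115.5 0.6; 0 0 0 3 0.5 115.5 0.6; 0 0 0 3 0.5 115.5 -1; 0 0 0 3 0.5 115.5 -1; 0 0 0 3 0.5 115.5 -1; 0 0 0 3 0.5 115.5 -1; 0 0 0 3 0.5 115.5 -1",
)

```text
time: 12.6
position: [0.4628, 0.2576, 0.024]
tcp_rot: [-2.973, -1.011, 0.011]
contact_force: [-0.9, 1.0, 3.7]
width: 0.147
grip_force: 58.4
```

move_arm(
  plan="0 0 0 0 0 0 -1; 0 0 0 0 0 0 -1; 0 0 0 0 0 -30 -1; 0 0 0 0 0 -80 -1; 0 0 0 0 0 -130 -1; 0 0 0 0 0 -180 -1; 0 0 0 0 0 -230 -1; 0 0 0 0 0 -230 -1; 0 0 0 0 0 -230 -1; 0 0 0 0 0 -230 -1",
)

```text
time: 13.6
position: [0.463, 0.257, 0.251]
tcp_rot: [-2.974, -1.012, 0.021]
contact_force: [0.5, -0.0, -0.6]
width: 0.146
grip_force: 58.9
```

```bash
cat >> h.py <<'E'
def hole(f,thr=150):
    m=cv2.inRange(cv2.cvtColor(f["color"],cv2.COLOR_BGR2HSV),(0,0,thr),(180,40,255))
    cn,h=cv2.findContours(m,cv2.RETR_CCOMP,cv2.CHAIN_APPROX_NONE)
    return [(np.round(cv2.minEnclosingCircle(q)[0],1),cv2.contourArea(q)) for k,q in enumerate(cn) if h[0][k][3]>=0 and cv2.contourArea(q)>100]
E
python3 - <<'E'
from h import *
from workcell import cams
f=cams.grab_frame("wrist");cv2.imwrite("pics/l.png",f["color"])
H=hole(f);print(H)
for p,_ in H: print(eye_tool(p).round(4))
delta(*hang(-.0455,.13,32,.0487))
E
```

```text
[(array([282.9, 190.2]), 2119.0)]
[ 0.0441  0.001  -0.016 ]
turn [-10.5   31.63  36.61] shift [-116.8  291.9   -3.1] q [0.48 0.24 1.62 0.   1.29 1.4 ] t 13.7 w 0.14589754140586744 F [ 0.  -0.3 -0.9]
```

```bash
python3 -c "
from h import *
delta(*hang(-.0445,.13,32,.0445))"
```

```text
turn [-10.5   31.63  36.61] shift [-113.4  293.3   -5.4] q [0.48 0.24 1.62 0.   1.29 1.4 ] t 13.7 w 0.14589754140586744 F [ 0.  -0.3 -0.9]
```

move_arm(
  plan="-2 5 5 -15 40 -5 -1; -3 10 11 -30 80 -5 -1; -5 15 17 -45 120 -5 -1; -7 20 23 -60 160 -5 -1; -8.5 26 30 -78 200 -5 -1; -10.5 31.6 36.6 -95 245 -5 -1; -10.5 31.6 36.6 -113.4 293.3 -5.4 -1; -10.5 31.6 36.6 -113.4 293.3 -5.4 -1; -10.5 31.6 36.6 -113.4 293.3 -5.4 -1; -10.5 31.6 36.6 -113.4 293.3 -5.4 -1",
)

```text
time: 14.7
position: [0.5526, -0.0432, 0.2572]
tcp_rot: [-3.017, -0.0, -0.867]
contact_force: [0.0, -0.0, -1.3]
width: 0.149
grip_force: 59.0
```

```bash
python3 -c "
from h import *
delta(*hang(-.0445,.075,32,.0445))
delta(*hang(-.0445,.057,32,.0445))"
```

```text
turn [-0.15 -0.07 -0.03] shift [16.1  1.5 52.8] q [-0.14  0.04  1.99  0.15  0.57  1.33] t 14.7 w 0.1493538146251447 F [ 0.  -0.  -1.3]
turn [-0.15 -0.07 -0.03] shift [21.6  1.5 69.9] q [-0.14  0.04  1.99  0.15  0.57  1.33] t 14.7 w 0.1493538146251447 F [ 0.  -0.  -1.3]
```

move_arm(
  plan="0 0 0 4 0.5 14 -1; 0 0 0 8 1 28 -1; 0 0 0 12 1.5 42 -1; 0 0 0 16.5 1.5 53 -1; 0 0 0 19 1.5 62 -1; 0 0 0 21.6 1.5 69.9 -1; 0 0 0 21.6 1.5 69.9 -1; 0 0 0 21.6 1.5 69.9 -1",
)

```text
time: 15.5
position: [0.6087, -0.0454, 0.2106]
tcp_rot: [-3.016, 0.001, -0.871]
contact_force: [-0.4, -0.1, -0.8]
width: 0.152
grip_force: 59.0
```

Run:
```python
from h import *
from workcell import cams,r
delta(*hang(-.0445,.028,36,.0445))
f=cams.grab_frame("wrist");cv2.imwrite("pics/m.png",f["color"])
s=r.read_state();R0=Ro.from_rotvec(s["tcp_rot"]);p0=np.array(s["position"])
print("eye px",proj(f,[p0+R0.apply([.0445,.001,-.017])]),"tip px",proj(f,[[.6825-.05*np.sin(np.radians(50)),-.0453,.21+.05*np.cos(np.radians(50))]]))
cv2.imwrite("pics/m.png",cv2.resize(f["color"][80:300,180:400],(600,600)))
```

```text
turn [-0.1   3.8  -0.07] shift [ 8.9 -0.8 31.3] q [-0.13  0.17  1.96  0.16  0.46  1.32] t 15.5 w 0.15193829237803239 F [-0.4 -0.1 -0.8]
eye px [[283.36553627 190.99484593]] tip px [[280.68995399 180.32331462]]
```

View pics/m.png

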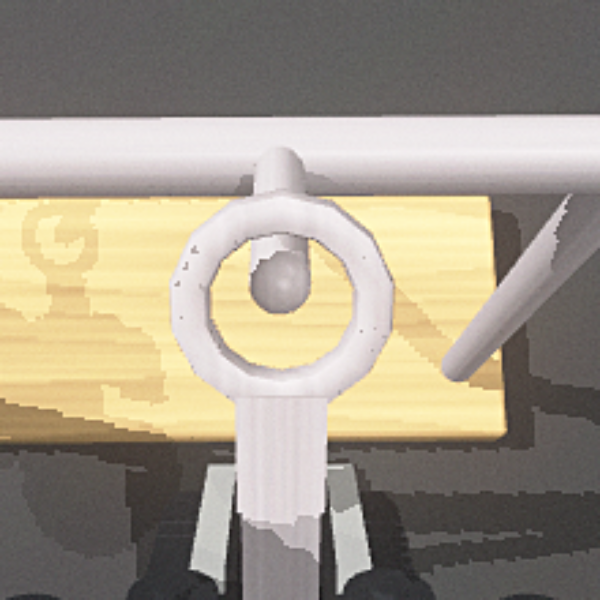

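The peg tip (280,282) is inside the hole (centre (283,302)), sideways centred and about 3 mm up the handle. Continuing down the peg, resting the eye on it and releasing.

move_arm(
  plan="0 0 0 5 -0.5 8 -1; 0 0 0 8 -0.5 16 -1; 0 0 0 10 -0.5 23 -1; 0 3.8 0 11 -0.5 31.3 -1; 0 3.8 0 11 -0.5 31.3 -1; 0 3.8 0 11 -0.5 31.3 -1",
)

```text
time: 16.15
position: [0.6348, -0.0448, 0.1899]
tcp_rot: [-2.986, 0.001, -0.969]
contact_force: [0.6, 0.1, 0.0]
width: 0.147
grip_force: 59.0
```

```bash
python3 -c "
from h import *
delta(*hang(-.0445,.028,36,.0445))"
```

```text
turn [-0.1   0.05 -0.08] shift [-2.1 -0.3 -0.3] q [-0.13  0.22  1.99  0.25  0.31  1.23] t 16.15 w 0.14666968224122387 F [0.6 0.1 0. ]
```

move_arm(
  plan="0 0 0 -3 0 1 -1; 0 0 0 -6 0 1 -1; 0 0 0 -6 0 1 -1; 0 0 0 -6 0 1 0; 0 0 0 -6 0 1 0; 0 0 0 -6 0 1 0; 0 0 0 -6 0 1 0; 0 0 0 -6 0 1 0; 0 0 0 -6 0 1 0; 0 0 0 -6 0 1 0",
)

```text
time: 17.15
position: [0.6305, -0.0448, 0.1858]
tcp_rot: [-2.986, 0.001, -0.971]
contact_force: [0.8, -0.1, -0.1]
width: 0.502
grip_force: 0.0
```

move_arm(
  plan="0 0 0 0 0 -20 0; 0 0 0 0 0 -40 0; 0 0 0 0 0 -70 0; 0 0 0 0 0 -100 0; 0 0 0 0 0 -140 0; 0 0 0 0 0 -140 0; 0 0 0 0 0 -140 0; 0 0 0 0 0 -140 0; 0 0 0 0 0 -140 0; 0 0 0 0 0 -140 0",
)

```text
time: 18.15
position: [0.5482, -0.0449, 0.2976]
tcp_rot: [-2.987, 0.001, -0.967]
contact_force: [0.1, 0.2, 0.4]
width: 0.5
grip_force: 0.0
```

move_arm(
  plan="0 0 0 0 0 0 0; 0 0 0 0 0 0 0; 0 0 0 0 0 0 0; 0 0 0 0 0 0 0; 0 0 0 0 0 0 0; 0 0 0 0 0 0 0; 0 0 0 0 0 0 0; 0 0 0 0 0 0 0; 0 0 0 0 0 0 0; 0 0 0 0 0 0 0",
)

```text
time: 19.15
position: [0.5481, -0.045, 0.299]
tcp_rot: [-2.986, 0.001, -0.971]
contact_force: [0.1, -0.0, 0.2]
width: 0.502
grip_force: 0.0
```

Run:
```python
from h import *
from workcell import cams
F=[]
f=cams.grab_frame("wrist");F.append(f)
for i in range(6): g=cams.grab_frame("wrist")
d=cv2.absdiff(cv2.GaussianBlur(f["color"],(5,5),0),cv2.GaussianBlur(g["color"],(5,5),0)).max(2)
print("moving px",(d>25).sum())
c=g["color"];print(hole(g))
# steel (grey/bright) blobs in front of the wood, 0.3 s later; expected eye/bowl pixels if hung
for n,y,L in(("L",.085,.115),("S",-.045,.104)):
    a=np.radians(76);eye=np.array([.668,y,.213]);x=np.array([np.cos(a),0,np.sin(a)])
    print(n,"expected eye,rim px",proj(g,[eye,eye-L*x]).round(0).tolist())
m=cv2.inRange(cv2.cvtColor(c,cv2.COLOR_BGR2HSV),(0,0,150),(180,40,255))
_,_,st,ce=cv2.connectedComponentsWithStats(m);print([(s.tolist(),q.round()) for s,q in zip(st,ce) if s[4]>300])
for yy in range(110,340,8): print("".join("#" if v else "." for v in m[yy,100:480:5]))
```

```text
moving px 0
[(array([299. , 215.5]), 145.0)]
L expected eye,rim px [[134.0, 143.0], [173.0, 210.0]]
S expected eye,rim px [[282.0, 142.0], [282.0, 206.0]]
[([0, 0, 560, 420, 211957], array([284., 217.])), ([0, 51, 560, 14, 7214], array([278.,  58.])), ([39, 122, 341, 120, 13822], array([205., 167.])), ([329, 141, 40, 64, 608], array([345., 175.])), ([543, 175, 17, 38, 458], array([553., 193.])), ([209, 252, 26, 49, 527], array([221., 274.])), ([331, 252, 26, 49, 518], array([344., 275.]))]
............................................................................
............................................................................
########################################################....................
########################################################....................
....####..##.....................##.##..#...................................
..#########.......................######..........#.#.......................
..##...####.........................###...........#.#.......................
##......###.........................###..........###..............
[... 927 characters left out ...]
.......
........................##......................##..........................
.......................###......................###.........................
.......................##........................##.........................
.......................##........................##.........................
............................................................................
............................................................................
............................................................................
............................................................................
............................................................................
```

Both cups show up hanging at the predicted pixels (eyes near row 142, bowls near row 208). Nothing is moving and the gripper is clear, so I'm handing in.

```bash
python3 -c "
from workcell import workorder
print(workorder.job_done())"
```

```text
the job is handed in; nothing more can be done
None
```

I handed the job in at about 20 s with the larger cup hanging on the left peg and the smaller on the right; a last pixel check showed both still and the gripper clear, I kept away from the flask, mug and jar but did not re-measure them, and no verdict came back.

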